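# Hold the cast lever level over its fixture

## Task

The two loose support pillars on the lever fixture stand on each other's pads: swap them, so that the short one stands upright in the middle of the pad next to the pin and the tall one in the middle of the outer pad. Then pick up the cast offset lever by its balance point and finish while still holding it, still and level, a few centimetres clear above the fixture, with its hub right over the pin and its arm pointing out along the fixture over both pillars, ready to be lowered; do not set it down or let go. Do not shove aside the jar, the spool and the tray on the bench.

Things in the scene. Friction and masses are not known exactly. Their poses are not given: they have to be found in the camera images.
- fixture: Fixed assembly fixture: dark steel plate 230 x 90 x 12 mm, on the robot's left or right. Origin: centre of its underside on the bench (z = 0); x runs along the plate from the pin end to the outer pad, z up. On its centre line: collar (diameter 40, top 46 mm above bench) with pin at x = -85 mm, and two round raised pads, diameter 52, tops 15 mm above bench, at x = -10 and +80 mm.
- pin_tip (a point): Centre of the tip of the fixture's pin (diameter 20 mm), 70 mm above the bench; axes parallel to the fixture's.
- inner_pad (a point): Centre of the top of the inner pad, the one next to the pin, 75 mm from the pin's axis, 15 mm above the bench.
- outer_pad (a point): Centre of the top of the outer pad, 165 mm from the pin's axis, 15 mm above the bench.
- short_pillar: Loose round aluminium pillar with a dark disc in the middle of its top, diameter 36 mm, 45 mm tall, about 0.12 kg, origin at the centre of its underside, z up its axis. It starts on the outer pad and belongs on the inner pad.
- tall_pillar: Loose round aluminium pillar with a dark disc in the middle of its top, diameter 36 mm, 70 mm tall, about 0.19 kg, origin at the centre of its underside, z up its axis. It starts on the inner pad and belongs on the outer pad.
- lever: Cast aluminium offset lever, about 0.6 kg, lying on hub and end boss. Origin on its underside (bench level) below the balance point; x along the arm from hub to boss, z up. The arm steps up 25 mm at x = 37 to 53 mm; beyond that its underside is 39 and its top 61 mm above the lever's underside. The lever lies on the other side from the fixture.
- balance (a point): Balance point (centre of gravity along the arm), in the inner arm: a bar 16 mm wide, from 14 to 36 mm above the lever's underside, free to grip from 43 mm towards the hub to 37 mm towards the boss. The point is 71 mm from the hub's axis, 25 mm above the lever's underside; axes parallel to the lever's.
- hub_bottom (a point): Centre of the underside of the lever's heavy hub, an upright tube of diameter 56 mm, bore 24 mm, 50 mm high; on the bore's axis.
- boss_bottom (a point): Centre of the underside of the lever's end boss, an upright cylinder of diameter 28 mm, 66 mm high, 215 mm from the hub's axis.
- grease_jar: Bystander: amber jar with a steel cap, diameter 54 mm, 70 mm tall, beyond the work; origin at the centre of its underside.
- thread_spool: Bystander: dark wooden spool, diameter 52 mm, 58 mm tall, beyond the work; origin at the centre of its underside.
- screw_tray: Bystander: open white tray 70 x 120 x 35 mm, beyond the work; origin at the centre of its underside.

How it is judged:
By the outcome, as a careful person would: the job done as asked, in the order asked, and still so for the second after the job is handed in, while the arm keeps its last pose, push and grip.
It also fails if it takes over 72 s, if anything falls off the work surface, if the arm or the gripper's body presses on something with over 40 N, if the wrist force passes 120 N, or if a joint passes its speed limit or range.

## Robot

A 6-joint arm with a two-finger parallel gripper is mounted at the origin on the work surface. World frame = base frame: x ahead of the robot, y to its left, z up, the work surface at z = 0. Lengths are in m, angles in rad, forces in N, time in s.
With the tool pointing down it reaches from about 0.25 to 0.8 m from the base axis. Payload 8.5 kg.
Tool frame: the origin (TCP) lies midway between the tips of the shut fingers; the grasp point (between the pads) lies 19 mm behind it (ctrl.grip_depth is the distance from the TCP to the grasp point, in m); x points along the fingers, z is the direction in which the jaws open and shut, and the axes are right-handed (so a half turn about x gives the same grasp; the last joint's range is limited). The gripper opens to 85 mm and grips with 20 to 120 N. Pads are 22 mm wide; open, the fingers measure 114 mm over their backs; the gripper's body (76 mm by 85 mm) begins 54 mm behind the grasp point. The pads swing forward as they close: fully open they stand 13 mm farther back than shut.
Start: joints at [1.115, 0.238, -0.013, 1.319, 0, 1.571], TCP at [0.231, 0.471, 0.231] pointing down, gripper open.
Joint ranges: [-2.66, 2.66], [-1.03, 1.9], [-1.14, 1.46], [-1.82, 2.27], [-1.45, 1.34], [-3.14, 3.14]. Speed limits (rad/s): [2.22, 2.22, 2.79, 3.14, 3.14, 3.14].

## Interface

Orientations are given as a unit quaternion [w, x, y, z].
In Python, from bench import ctrl gives the robot as it stands.
- The arm moves only by the tool step_arm, never from a script. Its argument "motion" is a list of rows, each an object with "travel": the shift along the tool's x, y, z in units of 0.04 m (1.0 is 0.04 m), a list of three; "yaw": the turn about the tool's x in units of 0.08 rad (1.0 is 0.08 rad). In form: [{"travel": [x, y, z], "yaw": yaw}, ...]. A call has 1 to 12 rows; each row shifts and turns the commanded pose from where the row before left it, along the tool's axes as they then stand; what a row does not reach is not made up. A row lasts 1/10 s, in which the tool goes at most 50 mm and 8.59 degrees, less where a joint would pass 70% of its speed; a pose out of reach is approached as far as the arm can. A call with a number of a shift or a turn outside -1 to 1 is refused whole. A call with a gripper value outside its range is refused whole. "hand" is the opening, from -1 (shut) to 1 (fully open), set as the call begins (left out, the last holds). The fingers move at their own pace and stop on an object; the grip force is fixed at half the most. Time passes only in rows, so rows that do not move let the fingers close. It gives the time, the measured TCP pose, the force and the opening at its end, in the units of the state.
- ctrl.read_state(): the state, without advancing time (a new reading comes with each control period).
- ctrl.grab_frame(name): name is "scene" or "top"; returns a dict with "color" (400x640x3 uint8, red, green, blue), "vertical_fov" (degrees; the focal length in pixels is half the picture's height over the tangent of half this angle, whatever the lens; pixels are square), "cx", "cy" (the principal point, pixels), "k1" (the pictures are not rectified: a ray, as slopes to the right and down, at radius r is drawn at 1 + k1 r^2 times it, then the intrinsics apply), "rvec" (rotation vector, rad) and "tvec" (3), from world to camera coordinates, as OpenCV has them. Camera axes: x right, y down, z forward; pixel columns grow to the right and rows downward; lengths in m; the calibration is good to about 2 mm. A picture is of the moment at which its call begins. There is no depth.
- ctrl.job_done(): hands the job in, once; it reports no verdict.
The state is a dict: "time_s": time; "q": joint angles; "qd": joint speeds; "tau": joint torques, N m; "position": TCP position; "tcp_rot": TCP orientation; "contact_force": force on the tool from outside, world axes, zero at the start; "moment": the same for the moment, N m; "gripper_width": finger opening in m.
Only numpy, scipy, OpenCV 4.12 (cv2) and the standard library are available. Lean on these libraries where they do the work, as an engineer would, in place of code of your own. Each camera call takes 0.05 s, during which the arm holds its last target.

## Working session

There is one attempt and no reset: what is moved stays moved. The work goes in short steps, Python scripts to look and compute and a tool call to move; the robot and the scene stay as the last step left them, time stands still between calls to the robot, and variables do not carry over. Pictures are saved under pics/ and viewed, and the job is handed in when it is done.

Besides the shell and the picture viewer there is one more tool, called as name(argument=value, ...) on one line, values as JSON. step_arm: Moves the arm, as the interface text tells. Shifts and turns lie within -1 to 1; 1 stands for 0.04 m of shift or 0.08 rad of turn. Its arguments: {"type":"object","properties":{"motion":{"type":"array"},"hand":{"type":"number"}},"required":["motion"]}

```bash
ls; mkdir -p pics; cat > h.py <<'E'
import numpy as np, cv2, json
from bench import ctrl
from scipy.spatial.transform import Rotation as R
def cam(f):
    fl=200/np.tan(np.radians(f["vertical_fov"])/2)
    Rm=cv2.Rodrigues(np.array(f["rvec"],float))[0]; t=np.array(f["tvec"],float).ravel()
    return fl,f["cx"],f["cy"],f["k1"],Rm,t
def proj(f,P):
    fl,cx,cy,k1,Rm,t=cam(f); P=np.atleast_2d(P)
    c=P@Rm.T+t; s=c[:,:2]/c[:,2:]; r2=(s**2).sum(1,keepdims=True); s=s*(1+k1*r2)
    return s*fl+[cx,cy]
def unproj(f,uv,z):
    fl,cx,cy,k1,Rm,t=cam(f); uv=np.atleast_2d(uv).astype(float)
    d=(uv-[cx,cy])/fl; s=d.copy()
    for _ in range(30): s=d/(1+k1*(s**2).sum(1,keepdims=True))
    rays=np.c_[s,np.ones(len(s))]@Rm; o=-Rm.T@t
    return o+rays*((z-o[2])/rays[:,2])[:,None]
def save(f,n,crop=None,scale=1):
    im=cv2.cvtColor(f["color"],cv2.COLOR_RGB2BGR)
    if crop: x0,y0,x1,y1=crop; im=im[y0:y1,x0:x1]
    if scale!=1: im=cv2.resize(im,None,fx=scale,fy=scale,interpolation=cv2.INTER_CUBIC)
    cv2.imwrite(n,im)
E
python3 - <<'E'
from h import *
import pickle
d={}
for n in("scene","top"):
    f=ctrl.grab_frame(n); d[n]=f; save(f,f"pics/{n}0.png"); fl,cx,cy,k1,Rm,t=cam(f); print(n,fl,cx,cy,k1,-Rm.T@t)
pickle.dump(d,open("f0.pkl","wb"))
print(ctrl.read_state(), ctrl.grip_depth)
E
```

```text
pics
scene 390.55746841684544 311.94550920840686 195.15744298046988 -0.07673870324856943 [ 0.96474728 -0.49542788  0.65758715]
top 422.875388992056 323.93329636768095 198.33089055777936 0.019243191428378163 [ 0.47187464 -0.00906839  0.90907443]
{'time_s': 0.1, 'q': array([ 1.11501845e+00,  2.38738443e-01, -1.41756928e-02,  1.31922229e+00,
        3.06551922e-05,  1.57080780e+00]), 'qd': array([-0.00106653, -0.00262589,  0.00179374, -0.00247371,  0.00065562,
        0.00115399]), 'tau': array([-1.39985641e-03, -5.39723289e+01,  3.46996915e+01,  1.35263469e-02,
       -1.26051764e-04,  9.27181105e-06]), 'position': array([0.23090592, 0.47106454, 0.23073043]), 'tcp_rot': array([ 0.59962775, -0.37434992,  0.60044333,  0.37386696]), 'contact_force': array([0.30488061, 0.12771799, 0.0805763 ]), 'moment': array([-0.00839169, -0.00438221, -0.0076974 ]), 'gripper_width': 0.08550459138099838} 0.0187
```

View pics/scene0.png

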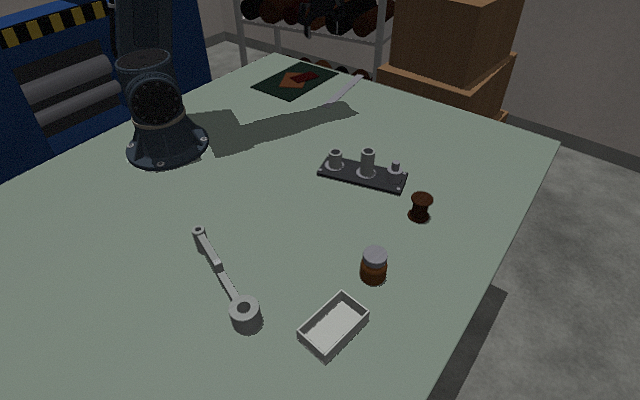

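View pics/top0.png

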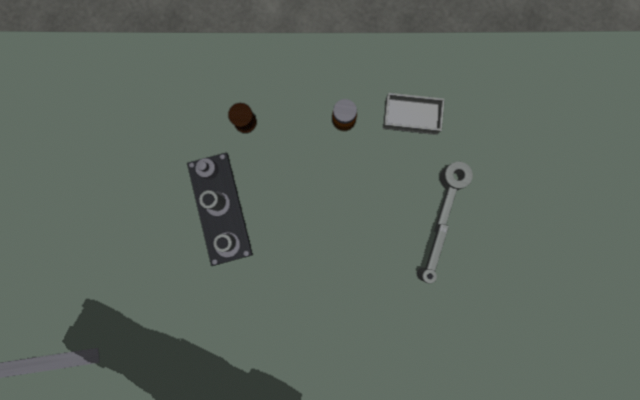

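The top view has the fixture on the left (robot's left, pin end far), with the pin at about (205,167), the tall pillar top at (209,199) and the short one at (223,242). The lever is on the right, with its hub at (458,175) and boss at (430,276). I'll zoom in to get exact pixels.

```bash
python3 - <<'E'
from h import *
import pickle
d=pickle.load(open("f0.pkl","rb"))
save(d["top"],"pics/topF.png",(170,140,270,270),4.5)
save(d["top"],"pics/topL.png",(400,145,500,295),4)
save(d["scene"],"pics/scF.png",(300,135,420,205),6)
save(d["scene"],"pics/scL.png",(180,215,280,345),4.5)
E
```

```text
(no output)
```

View pics/topF.png

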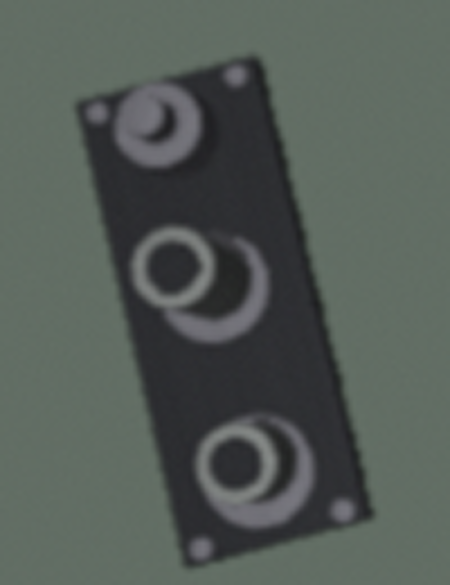

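View pics/topL.png

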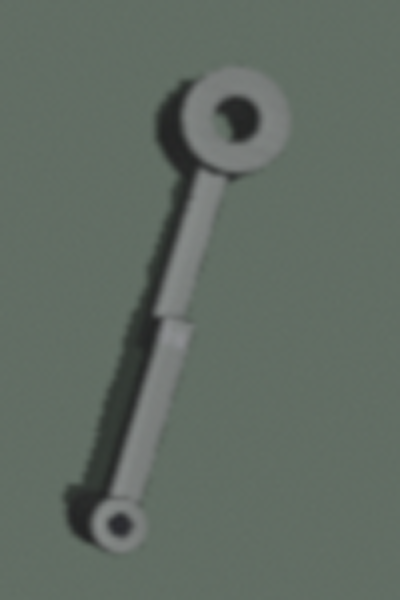

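View pics/scF.png

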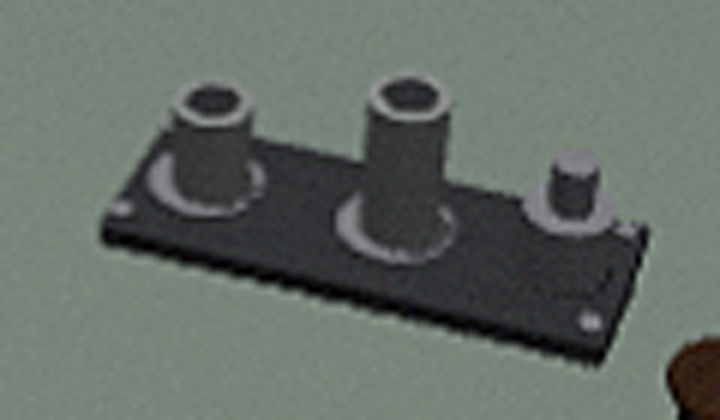

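View pics/scL.png

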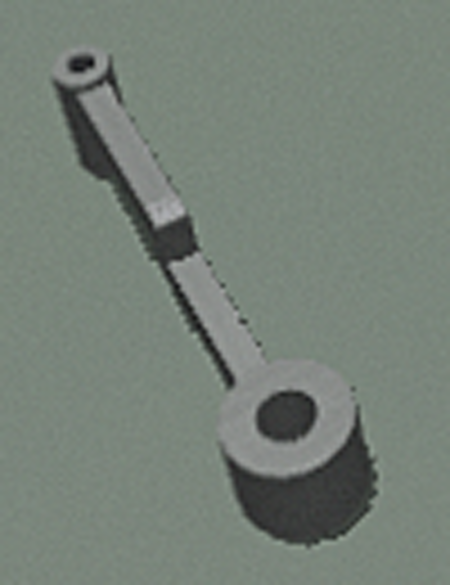

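```bash
cat > fit0.py <<'E'
from h import *
import pickle
from scipy.optimize import least_squares
d=pickle.load(open("f0.pkl","rb")); T,S=d["top"],d["scene"]
def px(p,x0,y0,s): p=np.array(p,float); return (p+.5)/s-.5+[x0,y0]
tF=lambda p:px(p,170,140,4.5); sF=lambda p:px(p,300,135,6); tL=lambda p:px(p,400,145,4); sL=lambda p:px(p,180,215,4.5)
for n,f,p,z in [("collar T",T,tF((158,125)),.046),("pin T",T,tF((148,116)),.07),("inner T",T,tF((214,288)),.015),("outer T",T,tF((261,473)),.015),("tall T",T,tF((173,267)),.085),("short T",T,tF((237,464)),.06),
 ("pin S",S,sF((576,160)),.07),("tall S",S,sF((410,99)),.085),("short S",S,sF((212,103)),.06),("inner S",S,sF((396,225)),.015),("outer S",S,sF((206,182)),.015),
 ("hub T",T,tL((236,121)),.05),("boss T",T,tL((119,524)),.066),("hub S",S,sL((288,418)),.05),("boss S",S,sL((82,66)),.066),
 ]: print(n,unproj(f,p,z)[0].round(4))
cor=[(80,103),(257,57),(372,517),(188,567)]
C=np.array([unproj(T,tF(c),.012)[0] for c in cor]); print(C.round(4),C.mean(0).round(4))
obs=[((-.115,.045,.012),tF(cor[0]),T),]
# fixture: x from pin to outer pad
L=[]
for (x,z,p,f) in [(-.085,.046,tF((158,125)),T),(-.085,.07,tF((148,116)),T),(-.01,.015,tF((214,288)),T),(.08,.015,tF((261,473)),T),(-.085,.07,sF((576,160)),S)]: L.append(((x,0,z),p,f))
def tr(v,P): c,s=np.cos(v[2]),np.sin(v[2]); return np.array([v[0]+c*P[0]-s*P[1],v[1]+s*P[0]+c*P[1],P[2]])
cm=C.mean(0); 
for sgn in (1,-1):
  LL=L+[((a*.115,b*sgn*.045,.012),tF(c),T) for (a,b),c in zip([(-1,-1),(-1,1),(1,1),(1,-1)],cor)]
  r=least_squares(lambda v:np.concatenate([(proj(f,tr(v,P))[0]-p) for P,p,f in LL]),[cm[0],cm[1],np.pi])
  print(sgn,r.x,r.cost,r.fun.reshape(-1,2).round(2).tolist())
E
python3 fit0.py
```

```text
collar T [0.6298 0.2533 0.046 ]
pin T [0.6294 0.2507 0.07  ]
inner T [0.5573 0.2333 0.015 ]
outer T [0.4704 0.2082 0.015 ]
tall T [0.5598 0.2326 0.085 ]
short T [0.4744 0.2081 0.06  ]
pin S [0.63   0.2544 0.07  ]
tall S [0.5609 0.2312 0.085 ]
short S [0.4749 0.2077 0.06  ]
inner S [0.5586 0.2331 0.015 ]
outer S [0.4724 0.2081 0.015 ]
hub T [ 0.6154 -0.2694  0.05  ]
boss T [ 0.4131 -0.2021  0.066 ]
hub S [ 0.6188 -0.272   0.05  ]
boss S [ 0.4138 -0.2039  0.066 ]
[[0.6465 0.3016 0.012 ]
 [0.6694 0.2172 0.012 ]
 [0.4502 0.1562 0.012 ]
 [0.4266 0.2417 0.012 ]] [0.5482 0.2292 0.012 ]
1 [0.54798768 0.22954395 3.41080642] 1.9235852342066029 [[0.58, -0.08], [-0.71, -0.24], [0.52, -0.15], [-0.0, -0.22], [-0.44, 0.41], [-0.88, -0.17], [0.21, -0.66], [0.29, 0.55], [-0.32, 0.69]]
-1 [0.54821375 0.22957024 3.40576011] 3522.9132979076144 [[0.77, -0.24], [-0.52, -0.4], [0.54, -0.26], [-0.2, -0.28], [-0.4, 0.53], [39.82, -10.95], [-39.99, 9.79], [-41.51, 11.65], [40.92, -10.5]]
```

```bash
cat > go.py <<'E'
# usage: go.py x y z [jawyaw]; prints yaw then shift in tool axes (after yaw), in units
import sys
from h import *
s=ctrl.read_state()
q=s["tcp_rot"]; M=R.from_quat([q[1],q[2],q[3],q[0]]).as_matrix()
p=np.array(s["position"]); a=[float(v) for v in sys.argv[1:]]
jy=np.arctan2(M[1,2],M[0,2])
print("t",round(s["time_s"],2),"pos",p.round(4),"jawyaw",round(jy,4),"downerr",(M[:,0]-[0,0,-1]).round(4),"w",round(s["gripper_width"],4),"F",np.round(s["contact_force"],1),"q",np.round(s["q"],2))
if len(a)>=3:
    dy=0
    if len(a)>3:
        dy=(a[3]-jy+np.pi/2)%np.pi-np.pi/2
        if len(a)>4: dy+=np.pi*a[4]
    print("yaw units",round(-dy/.08,2))
    M2=R.from_rotvec([0,0,dy]).as_matrix()@M
    M2=M2.copy()
    print("shift units x(down),y,z",(M2.T@(np.array(a[:3])-p)/.04).round(2))
E
python3 go.py .4746 .2079 .2 1.840
```

```text
t 0.1 pos [0.2309 0.4711 0.2307] jawyaw 1.115 downerr [-0.0006 -0.0012  0.    ] w 0.0855 F [0.3 0.1 0.1] q [ 1.12  0.24 -0.01  1.32  0.    1.57]
yaw units -9.06
shift units x(down),y,z [ 0.78 -4.12 -7.96]
```

step_arm(motion=[{"travel": [0, 0, -0.5], "yaw": -1}, {"travel": [0, 0, -1], "yaw": -1}, {"travel": [0, 0, -1], "yaw": -1}, {"travel": [0, 0, -1], "yaw": -1}], hand=1)

```text
time_s: 0.5
position: [0.1865, 0.3373, 0.2307]
tcp_rot: [0.531, -0.466, 0.532, 0.466]
contact_force: [0.8, -0.2, 0.5]
gripper_width: 0.0855
```

```bash
python3 go.py .4746 .2079 .2 1.840
```

```text
t 0.5 pos [0.1865 0.3373 0.2307] jawyaw 1.439 downerr [-0.0006 -0.001   0.    ] w 0.0855 F [ 0.8 -0.2  0.5] q [ 1.07 -0.   -0.3   1.28 -0.    1.2 ]
yaw units -5.01
shift units x(down),y,z [ 0.77 -6.08 -5.03]
```

step_arm(motion=[{"travel": [0, 0, 0], "yaw": -1}, {"travel": [0, 0, 0], "yaw": -1}, {"travel": [0, 0, 0], "yaw": -1}, {"travel": [0, 0, 0], "yaw": -1}, {"travel": [0, 0, 0], "yaw": -1}, {"travel": [0, -0.86, -0.72], "yaw": 0}, {"travel": [0, -0.87, -0.72], "yaw": 0}, {"travel": [0, -0.87, -0.72], "yaw": 0}, {"travel": [0, -0.87, -0.72], "yaw": 0}, {"travel": [0, -0.87, -0.72], "yaw": 0}, {"travel": [0, -0.87, -0.72], "yaw": 0}, {"travel": [0, -0.87, -0.71], "yaw": 0}])

```text
time_s: 1.7
position: [0.4761, 0.2069, 0.231]
tcp_rot: [0.43, -0.561, 0.43, 0.562]
contact_force: [0.9, 1.5, 0.8]
gripper_width: 0.0854
```

```bash
python3 go.py .4746 .2079 .026 1.840
```

```text
t 1.7 pos [0.4761 0.2069 0.231 ] jawyaw 1.8346 downerr [-0.0005 -0.0001  0.    ] w 0.0854 F [0.9 1.5 0.8] q [ 0.41  0.23 -0.03  1.32  0.    0.15]
yaw units -0.07
shift units x(down),y,z [5.13 0.03 0.04]
```

step_arm(motion=[{"travel": [1, 0.03, 0.04], "yaw": -0.07}, {"travel": [1, 0, 0], "yaw": 0}, {"travel": [1, 0, 0], "yaw": 0}, {"travel": [1, 0, 0], "yaw": 0}, {"travel": [0.6, 0, 0], "yaw": 0}, {"travel": [0.5, 0, 0], "yaw": 0}, {"travel": [0, 0, 0], "yaw": 0}])

```text
time_s: 2.4
position: [0.471, 0.2085, 0.0247]
tcp_rot: [0.427, -0.562, 0.43, 0.564]
contact_force: [-0.8, 0.2, 0.4]
gripper_width: 0.0855
```

```bash
python3 go.py .4746 .2079 .026 1.840; python3 - <<'E'
from h import *
for n,c in (("scene",(290,90,450,210)),("top",(160,130,290,290))):
    f=ctrl.grab_frame(n); save(f,f"pics/{n}1.png",c,3.5)
E
```

```text
t 2.4 pos [0.471  0.2085 0.0247] jawyaw 1.8406 downerr [-0.0049 -0.0022  0.    ] w 0.0855 F [-0.8  0.2  0.4] q [ 0.42  0.38 -0.38  0.81 -0.    0.15]
yaw units 0.01
shift units x(down),y,z [-0.03 -0.08 -0.04]
```

View pics/scene1.png

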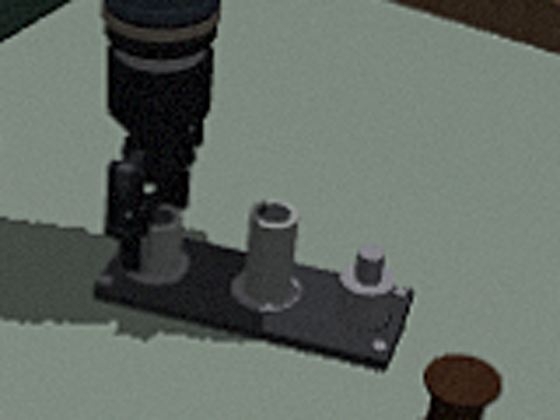

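View pics/top1.png

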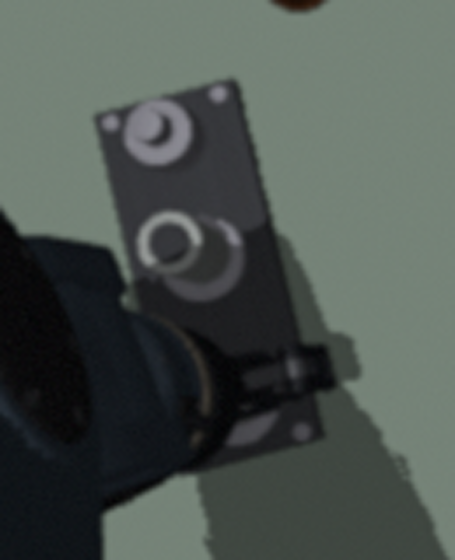

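step_arm(motion=[{"travel": [0, -0.08, -0.04], "yaw": 0}, {"travel": [0, 0, 0], "yaw": 0}, {"travel": [0, 0, 0], "yaw": 0}])

```text
time_s: 2.8
position: [0.4773, 0.2089, 0.0282]
tcp_rot: [-0.429, 0.563, -0.428, -0.562]
contact_force: [-0.3, 0.1, -0.4]
gripper_width: 0.0853
```

```bash
python3 go.py .4746 .2079 .026 1.840
```

```text
t 2.8 pos [0.4773 0.2089 0.0282] jawyaw 1.8404 downerr [0.0015 0.0006 0.    ] w 0.0853 F [-0.3  0.1 -0.4] q [ 0.41  0.38 -0.37  0.82 -0.    0.14]
yaw units 0.01
shift units x(down),y,z [ 0.05  0.07 -0.01]
```

step_arm(motion=[{"travel": [0.05, 0.06, -0.01], "yaw": 0}, {"travel": [0, 0, 0], "yaw": 0}, {"travel": [0, 0, 0], "yaw": 0}, {"travel": [0, 0, 0], "yaw": 0}])

```text
time_s: 3.2
position: [0.4744, 0.2076, 0.0253]
tcp_rot: [-0.428, 0.563, -0.428, -0.563]
contact_force: [-0.2, 0.0, 0.2]
gripper_width: 0.0851
```

step_arm(motion=[{"travel": [0, 0, 0], "yaw": 0}, {"travel": [0, 0, 0], "yaw": 0}, {"travel": [0, 0, 0], "yaw": 0}, {"travel": [0, 0, 0], "yaw": 0}, {"travel": [0, 0, 0], "yaw": 0}, {"travel": [0, 0, 0], "yaw": 0}, {"travel": [0, 0, 0], "yaw": 0}, {"travel": [0, 0, 0], "yaw": 0}], hand=-1)

```text
time_s: 4.0
position: [0.4745, 0.2077, 0.0255]
tcp_rot: [-0.428, 0.563, -0.428, -0.563]
contact_force: [-1.1, -0.5, 5.5]
gripper_width: 0.0335
```

```bash
python3 go.py .4746 .2079 .026 1.840
```

```text
t 4.0 pos [0.4745 0.2077 0.0255] jawyaw 1.8405 downerr [0.0003 0.0001 0.    ] w 0.0335 F [-1.1 -0.5  5.5] q [ 0.41  0.38 -0.38  0.81 -0.    0.14]
yaw units 0.01
shift units x(down),y,z [-0.01 -0.    0.  ]
```

step_arm(motion=[{"travel": [-0.5, 0, 0], "yaw": 0}, {"travel": [-0.9, 0, 0], "yaw": 0}, {"travel": [-0.9, 0, 0], "yaw": 0}, {"travel": [0, 0, 0], "yaw": 0}, {"travel": [0, 0, 0], "yaw": 0}])

```text
time_s: 4.5
position: [0.4747, 0.2078, 0.1176]
tcp_rot: [-0.429, 0.563, -0.428, -0.562]
contact_force: [0.1, 0.2, -2.7]
gripper_width: 0.0331
```

```bash
python3 go.py .45 .07 .0115 1.840
```

```text
t 4.5 pos [0.4747 0.2078 0.1176] jawyaw 1.8406 downerr [0.0011 0.0004 0.    ] w 0.0331 F [ 0.1  0.2 -2.7] q [ 0.41  0.29 -0.24  1.04 -0.    0.14]
yaw units 0.01
shift units x(down),y,z [ 2.65  1.51 -3.16]
```

step_arm(motion=[{"travel": [0, 0.35, -0.75], "yaw": 0}, {"travel": [0, 0.4, -0.85], "yaw": 0}, {"travel": [0, 0.4, -0.85], "yaw": 0}, {"travel": [0, 0.36, -0.71], "yaw": 0}, {"travel": [0.6, 0, 0], "yaw": 0}, {"travel": [0.9, 0, 0], "yaw": 0}, {"travel": [0.6, 0, 0], "yaw": 0}, {"travel": [0.2, 0, 0], "yaw": 0}, {"travel": [0.1, 0, 0], "yaw": 0}, {"travel": [0, 0, 0], "yaw": 0}, {"travel": [0, 0, 0], "yaw": 0}])

```text
time_s: 5.6
position: [0.4505, 0.0699, 0.022]
tcp_rot: [-0.428, 0.563, -0.428, -0.562]
contact_force: [0.3, -0.7, -1.3]
gripper_width: 0.0331
```

```bash
python3 go.py .45 .07 .0110 1.840
```

```text
t 5.6 pos [0.4505 0.0699 0.022 ] jawyaw 1.8408 downerr [0.0011 0.0001 0.    ] w 0.0331 F [ 0.3 -0.7 -1.3] q [ 0.15  0.3  -0.53  0.74 -0.   -0.12]
yaw units 0.01
shift units x(down),y,z [0.28 0.01 0.01]
```

step_arm(motion=[{"travel": [0.15, 0, 0], "yaw": 0}, {"travel": [0.1, 0, 0], "yaw": 0}, {"travel": [0.02, 0, 0], "yaw": 0}, {"travel": [0, 0, 0], "yaw": 0}, {"travel": [0, 0, 0], "yaw": 0}])

```text
time_s: 6.1
position: [0.4499, 0.0697, 0.0105]
tcp_rot: [-0.428, 0.563, -0.428, -0.563]
contact_force: [-0.6, -0.0, -1.7]
gripper_width: 0.0341
```

```bash
python3 go.py .45 .07 .0105 1.840
```

```text
t 6.1 pos [0.4499 0.0697 0.0105] jawyaw 1.8406 downerr [-0.     -0.0001  0.    ] w 0.0341 F [-0.6 -0.  -1.7] q [ 0.15  0.31 -0.54  0.71 -0.   -0.12]
yaw units 0.01
shift units x(down),y,z [ 0.   -0.01  0.01]
```

step_arm(motion=[{"travel": [0.03, 0, 0], "yaw": 0}, {"travel": [0, 0, 0], "yaw": 0}, {"travel": [0, 0, 0], "yaw": 0}])

```text
time_s: 6.4
position: [0.45, 0.0697, 0.0104]
tcp_rot: [-0.428, 0.563, -0.428, -0.562]
contact_force: [-5.4, -1.2, 18.3]
gripper_width: 0.0337
```

step_arm(motion=[{"travel": [0, 0, 0], "yaw": 0}, {"travel": [0, 0, 0], "yaw": 0}, {"travel": [0, 0, 0], "yaw": 0}, {"travel": [0, 0, 0], "yaw": 0}], hand=1)

```text
time_s: 6.8
position: [0.4498, 0.0697, 0.0092]
tcp_rot: [0.428, -0.563, 0.428, 0.563]
contact_force: [0.4, -0.9, 0.4]
gripper_width: 0.0852
```

step_arm(motion=[{"travel": [-0.5, 0, 0], "yaw": 0}, {"travel": [-1, 0, 0], "yaw": 0}, {"travel": [-1, 0, 0], "yaw": 0}, {"travel": [-1, 0, 0], "yaw": 0}, {"travel": [0, 0, 0], "yaw": 0}])

```text
time_s: 7.3
position: [0.4526, 0.0701, 0.154]
tcp_rot: [-0.43, 0.565, -0.426, -0.561]
contact_force: [0.6, 0.9, -0.4]
gripper_width: 0.0854
```

```bash
python3 go.py .5603 .2320 .04 1.840
```

```text
t 7.3 pos [0.4526 0.0701 0.154 ] jawyaw 1.8406 downerr [0.0077 0.0011 0.    ] w 0.0854 F [ 0.6  0.9 -0.4] q [ 0.15  0.16 -0.32  1.08 -0.   -0.12]
yaw units 0.01
shift units x(down),y,z [ 2.87 -3.65  3.19]
```

step_arm(motion=[{"travel": [0, -0.7, 0.62], "yaw": 0}, {"travel": [0, -0.8, 0.7], "yaw": 0}, {"travel": [0, -0.8, 0.7], "yaw": 0}, {"travel": [0, -0.8, 0.7], "yaw": 0}, {"travel": [0, -0.6, 0.48], "yaw": 0}, {"travel": [0, 0, 0], "yaw": 0}, {"travel": [0, 0, 0], "yaw": 0}, {"travel": [0, 0, 0], "yaw": 0}])

```text
time_s: 8.1
position: [0.5576, 0.2317, 0.1488]
tcp_rot: [0.428, -0.562, 0.429, 0.563]
contact_force: [-0.2, -0.3, -0.4]
gripper_width: 0.0851
```

```bash
python3 go.py .5603 .2320 .05 1.840
```

```text
t 8.1 pos [0.5576 0.2317 0.1488] jawyaw 1.8403 downerr [-0.0014 -0.0008  0.    ] w 0.0851 F [-0.2 -0.3 -0.4] q [ 0.39  0.41  0.02  1.19 -0.    0.12]
yaw units 0.0
shift units x(down),y,z [ 2.47 -0.07 -0.01]
```

step_arm(motion=[{"travel": [0.7, -0.06, 0], "yaw": 0}, {"travel": [0.9, 0, 0], "yaw": 0}, {"travel": [0.6, 0, 0], "yaw": 0}, {"travel": [0.38, 0, 0], "yaw": 0}, {"travel": [0, 0, 0], "yaw": 0}, {"travel": [0, 0, 0], "yaw": 0}, {"travel": [0, 0, 0], "yaw": 0}])

```text
time_s: 8.8
position: [0.5613, 0.233, 0.0475]
tcp_rot: [-0.429, 0.563, -0.428, -0.562]
contact_force: [-0.2, 0.1, 0.1]
gripper_width: 0.0856
```

```bash
python3 go.py .5603 .2320 .045 1.840
```

```text
t 8.8 pos [0.5613 0.233  0.0475] jawyaw 1.84 downerr [0.0018 0.0006 0.    ] w 0.0856 F [-0.2  0.1  0.1] q [ 0.39  0.49 -0.12  0.96 -0.    0.12]
yaw units 0.0
shift units x(down),y,z [ 0.06  0.03 -0.02]
```

step_arm(motion=[{"travel": [0.06, 0, -0.02], "yaw": 0}, {"travel": [0, 0, 0], "yaw": 0}, {"travel": [0, 0, 0], "yaw": 0}])

```text
time_s: 9.1
position: [0.561, 0.2324, 0.044]
tcp_rot: [-0.428, 0.563, -0.428, -0.563]
contact_force: [-0.2, 0.2, -1.0]
gripper_width: 0.0853
```

step_arm(motion=[{"travel": [0, 0, 0], "yaw": 0}, {"travel": [0, 0, 0], "yaw": 0}, {"travel": [0, 0, 0], "yaw": 0}, {"travel": [0, 0, 0], "yaw": 0}, {"travel": [0, 0, 0], "yaw": 0}, {"travel": [0, 0, 0], "yaw": 0}, {"travel": [0, 0, 0], "yaw": 0}, {"travel": [0, 0, 0], "yaw": 0}], hand=-1)

```text
time_s: 9.9
position: [0.5611, 0.2325, 0.0439]
tcp_rot: [-0.428, 0.563, -0.428, -0.563]
contact_force: [-0.5, -0.4, 3.7]
gripper_width: 0.0336
```

```bash
python3 go.py .5603 .2320 .045 1.840
```

```text
t 9.9 pos [0.5611 0.2325 0.0439] jawyaw 1.8406 downerr [0.0004 0.0001 0.    ] w 0.0336 F [-0.5 -0.4  3.7] q [ 0.39  0.49 -0.13  0.95 -0.    0.12]
yaw units 0.01
shift units x(down),y,z [-0.03  0.02 -0.01]
```

step_arm(motion=[{"travel": [-0.5, 0, 0], "yaw": 0}, {"travel": [-0.9, 0, 0], "yaw": 0}, {"travel": [-0.8, 0, 0], "yaw": 0}, {"travel": [0, 0.7, 0], "yaw": 0}, {"travel": [0, 0.9, 0], "yaw": 0}, {"travel": [0, 0.9, 0], "yaw": 0}, {"travel": [0, 0.9, 0], "yaw": 0}, {"travel": [0, 0.9, 0], "yaw": 0}, {"travel": [0, 0.7, 0], "yaw": 0}, {"travel": [0, 0, 0], "yaw": 0}, {"travel": [0, 0, 0], "yaw": 0}, {"travel": [0, 0, 0], "yaw": 0}])

```text
time_s: 11.1
position: [0.3692, 0.1795, 0.1318]
tcp_rot: [-0.428, 0.563, -0.428, -0.563]
contact_force: [0.4, -0.2, -1.7]
gripper_width: 0.0337
```

```bash
python3 go.py .4709 .2082 .044 1.840; python3 - <<'E'
from h import *
import pickle
d={}
for n,c,s in (("scene",(300,130,420,210),6),("top",(170,140,270,270),4.5)):
    f=ctrl.grab_frame(n); d[n]=f; save(f,f"pics/{n}2.png",c,s)
pickle.dump(d,open("f2.pkl","wb"))
E
```

```text
t 11.1 pos [0.3692 0.1795 0.1318] jawyaw 1.8405 downerr [0.0008 0.0003 0.    ] w 0.0337 F [ 0.4 -0.2 -1.7] q [ 0.45  0.1  -0.45  1.02 -0.    0.18]
yaw units 0.01
shift units x(down),y,z [ 2.2  -2.64  0.01]
```

View pics/scene2.png

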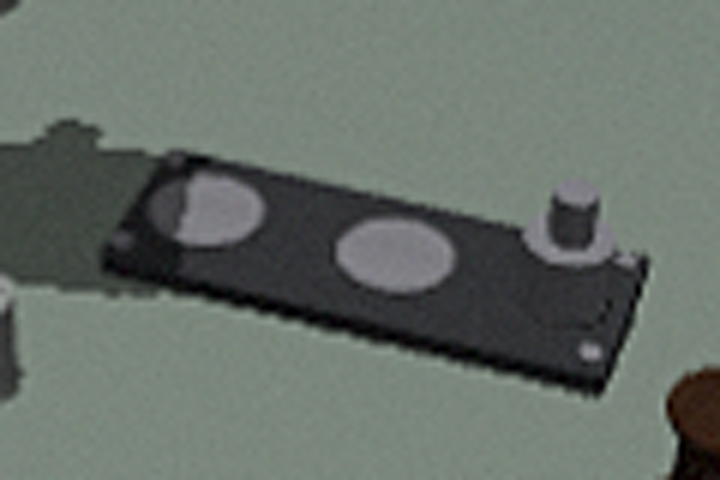

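View pics/top2.png

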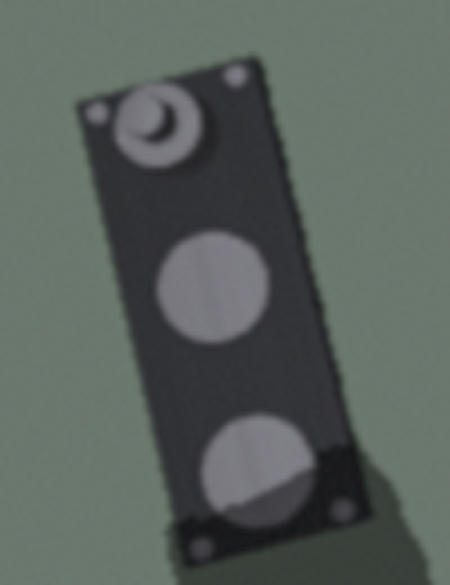

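```bash
python3 - <<'E'
from h import *
import pickle
d=pickle.load(open("f2.pkl","rb")); T,S=d["top"],d["scene"]
px=lambda p,x0,y0,s:(np.array(p,float)+.5)/s-.5+[x0,y0]
for n,f,p in [("inner T",T,px((213,287.5),170,140,4.5)),("outer T",T,px((258.5,471.5),170,140,4.5)),("inner S",S,px((395.5,255),300,130,6)),("outer S",S,px((206.5,210.5),300,130,6))]:
    print(n,p.round(2),unproj(f,p,.015)[0].round(4))
    # projected circle fit by blob moments for inner
    g=cv2.cvtColor(f["color"],cv2.COLOR_RGB2GRAY)
    u,v=p.round().astype(int); w=g[v-16:v+17,u-16:u+17].astype(float)
    big=cv2.resize(g[v-18:v+19,u-18:u+19],None,fx=8,fy=8,interpolation=cv2.INTER_CUBIC)
    _,b=cv2.threshold(big,0,255,cv2.THRESH_OTSU)
    cs,_=cv2.findContours(b,cv2.RETR_EXTERNAL,cv2.CHAIN_APPROX_NONE)
    for c in cs:
        if cv2.pointPolygonTest(c,(148,148),False)>0:
            e=cv2.fitEllipse(c); ctr=(np.array(e[0])+.5)/8-.5+[u-18,v-18]; print("  ell",ctr.round(2),np.round(np.array(e[1])/8,1),unproj(f,ctr,.015)[0].round(4))
E
```

```text
inner T [216.94 203.5 ] [0.5575 0.2338 0.015 ]
  ell [216.93 203.31] [24.2 24.7] [0.558  0.2338 0.015 ]
outer T [227.06 244.39] [0.4711 0.2094 0.015 ]
  ell [225.75 241.73] [18.3 26.4] [0.4767 0.2124 0.015 ]
inner S [365.5  172.08] [0.5584 0.233  0.015 ]
  ell [365.51 171.96] [12.  19.6] [0.5581 0.2335 0.015 ]
outer S [334.   164.67] [0.4719 0.2091 0.015 ]
  ell [335.88 164.7 ] [11.8 14.6] [0.4761 0.2121 0.015 ]
```

```bash
python3 go.py .4721 .2094 .0445 1.843
```

```text
t 11.2 pos [0.369  0.1794 0.1316] jawyaw 1.8404 downerr [ 0.0001 -0.0001  0.    ] w 0.0342 F [ 0.4  0.1 -2. ] q [ 0.45  0.11 -0.45  1.02 -0.    0.18]
yaw units -0.03
shift units x(down),y,z [ 2.18 -2.68  0.03]
```

step_arm(motion=[{"travel": [0, -0.6, 0.03], "yaw": -0.03}, {"travel": [0, -0.8, 0], "yaw": 0}, {"travel": [0, -0.8, 0], "yaw": 0}, {"travel": [0, -0.48, 0], "yaw": 0}, {"travel": [0, 0, 0], "yaw": 0}, {"travel": [0.7, 0, 0], "yaw": 0}, {"travel": [0.6, 0, 0], "yaw": 0}, {"travel": [0.4, 0, 0], "yaw": 0}, {"travel": [0.2, 0, 0], "yaw": 0}, {"travel": [0, 0, 0], "yaw": 0}, {"travel": [0, 0, 0], "yaw": 0}, {"travel": [0, 0, 0], "yaw": 0}])

```text
time_s: 12.4
position: [0.4717, 0.2093, 0.0566]
tcp_rot: [-0.428, 0.563, -0.427, -0.563]
contact_force: [0.3, 0.5, -0.9]
gripper_width: 0.034
```

```bash
python3 go.py .4721 .2094 .0443 1.843
```

```text
t 12.4 pos [0.4717 0.2093 0.0566] jawyaw 1.843 downerr [0.0013 0.0005 0.    ] w 0.034 F [ 0.3  0.5 -0.9] q [ 0.42  0.34 -0.34  0.88 -0.    0.15]
yaw units 0.0
shift units x(down),y,z [ 0.31 -0.01 -0.  ]
```

step_arm(motion=[{"travel": [0.15, -0.01, 0], "yaw": 0}, {"travel": [0.1, 0, 0], "yaw": 0}, {"travel": [0.06, 0, 0], "yaw": 0}, {"travel": [0, 0, 0], "yaw": 0}, {"travel": [0, 0, 0], "yaw": 0}])

```text
time_s: 12.9
position: [0.4715, 0.2091, 0.0438]
tcp_rot: [-0.428, 0.563, -0.427, -0.563]
contact_force: [-2.7, -1.9, 7.0]
gripper_width: 0.0337
```

```bash
python3 go.py .4721 .2094 .0439 1.843
```

```text
t 12.9 pos [0.4715 0.2091 0.0438] jawyaw 1.8429 downerr [0.0003 0.     0.    ] w 0.0337 F [-2.7 -1.9  7. ] q [ 0.42  0.36 -0.36  0.85 -0.    0.15]
yaw units -0.0
shift units x(down),y,z [-0.   -0.02  0.  ]
```

step_arm(motion=[{"travel": [0, 0, 0], "yaw": 0}, {"travel": [0, 0, 0], "yaw": 0}, {"travel": [0, 0, 0], "yaw": 0}, {"travel": [0, 0, 0], "yaw": 0}], hand=1)

```text
time_s: 13.3
position: [0.4715, 0.2091, 0.0432]
tcp_rot: [-0.427, 0.563, -0.428, -0.563]
contact_force: [-0.6, 0.6, -0.1]
gripper_width: 0.0853
```

step_arm(motion=[{"travel": [-0.5, 0, 0], "yaw": 0}, {"travel": [-1, 0, 0], "yaw": 0}, {"travel": [-1, 0, 0], "yaw": 0}, {"travel": [0, 0, -0.8], "yaw": 0}, {"travel": [0, 0.2, -1], "yaw": 0}, {"travel": [0, 0.6, -1], "yaw": 0}, {"travel": [0, 0.7, -0.4], "yaw": 0}, {"travel": [0, 0, 0], "yaw": 0}, {"travel": [0, 0, 0], "yaw": 0}, {"travel": [0, 0, 0], "yaw": 0}])

```text
time_s: 14.3
position: [0.4489, 0.0702, 0.1435]
tcp_rot: [-0.428, 0.564, -0.427, -0.563]
contact_force: [0.5, 0.6, 0.4]
gripper_width: 0.0853
```

```bash
python3 go.py .450 .0697 .0104 1.840; python3 - <<'E'
from h import *
import pickle
d={}
for n,c,s in (("scene",(300,130,420,210),6),("top",(170,140,270,270),4.5)):
    f=ctrl.grab_frame(n); d[n]=f; save(f,f"pics/{n}3.png",c,s)
    g=proj(f,[[.4714,.2092,.085],[.4714,.2092,.015]]); print(n,((g-[c[0],c[1]]+.5)*s-.5).round(1).tolist())
pickle.dump(d,open("f3.pkl","wb"))
E
```

```text
t 14.3 pos [0.4489 0.0702 0.1435] jawyaw 1.8434 downerr [0.0009 0.0002 0.    ] w 0.0853 F [0.5 0.6 0.4] q [ 0.16  0.17 -0.34  1.06  0.   -0.12]
yaw units 0.04
shift units x(down),y,z [ 3.33 -0.02 -0.02]
scene [[208.7, 81.5], [205.7, 210.0]]
top [[219.5, 470.7], [259.0, 470.9]]
```

View pics/scene3.png

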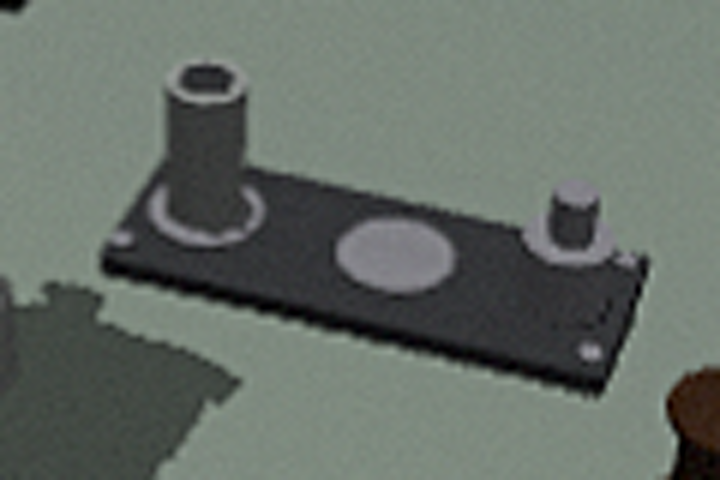

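View pics/top3.png

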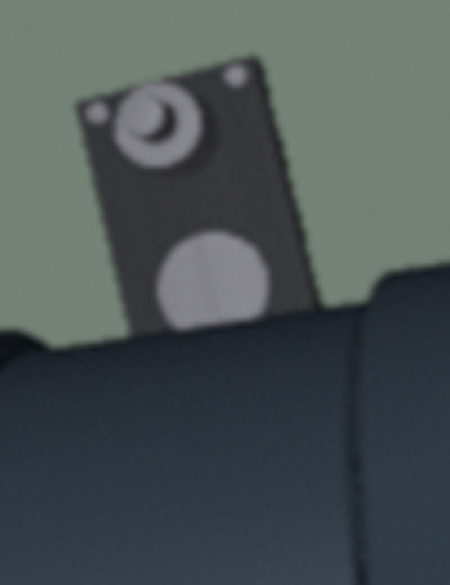

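step_arm(motion=[{"travel": [0.8, -0.02, -0.02], "yaw": 0}, {"travel": [1, 0, 0], "yaw": 0}, {"travel": [0.8, 0, 0], "yaw": 0}, {"travel": [0.5, 0, 0], "yaw": 0}, {"travel": [0.1, 0, 0], "yaw": 0}, {"travel": [0, 0, 0], "yaw": 0}, {"travel": [0, 0, 0], "yaw": 0}, {"travel": [0, 0, 0], "yaw": 0}])

```text
time_s: 15.2
position: [0.4501, 0.0695, 0.0164]
tcp_rot: [-0.428, 0.564, -0.427, -0.563]
contact_force: [0.1, 0.0, -0.1]
gripper_width: 0.0857
```

```bash
python3 go.py .450 .0697 .0108 1.843
```

```text
t 15.2 pos [0.4501 0.0695 0.0164] jawyaw 1.8432 downerr [0.0021 0.0002 0.    ] w 0.0857 F [ 0.1  0.  -0.1] q [ 0.15  0.31 -0.54  0.73 -0.   -0.12]
yaw units 0.0
shift units x(down),y,z [0.14 0.   0.01]
```

step_arm(motion=[{"travel": [0.1, 0, 0], "yaw": 0}, {"travel": [0, 0, 0], "yaw": 0}, {"travel": [0, 0, 0], "yaw": 0}])

```text
time_s: 15.5
position: [0.4491, 0.0691, 0.0115]
tcp_rot: [-0.428, 0.563, -0.428, -0.563]
contact_force: [0.3, 0.2, -0.0]
gripper_width: 0.0852
```

step_arm(motion=[{"travel": [0, 0, 0], "yaw": 0}, {"travel": [0, 0, 0], "yaw": 0}, {"travel": [0, 0, 0], "yaw": 0}, {"travel": [0, 0, 0], "yaw": 0}, {"travel": [0, 0, 0], "yaw": 0}, {"travel": [0, 0, 0], "yaw": 0}, {"travel": [0, 0, 0], "yaw": 0}, {"travel": [0, 0, 0], "yaw": 0}], hand=-1)

```text
time_s: 16.3
position: [0.4492, 0.0692, 0.0116]
tcp_rot: [-0.428, 0.563, -0.428, -0.563]
contact_force: [-1.4, 0.1, 5.7]
gripper_width: 0.0334
```

```bash
python3 go.py .450 .0697 .0104 1.843
```

```text
t 16.3 pos [0.4492 0.0692 0.0116] jawyaw 1.843 downerr [ 0.0002 -0.0001  0.    ] w 0.0334 F [-1.4  0.1  5.7] q [ 0.15  0.31 -0.54  0.72 -0.   -0.12]
yaw units -0.0
shift units x(down),y,z [ 0.03 -0.02  0.01]
```

step_arm(motion=[{"travel": [-0.5, 0, 0], "yaw": 0}, {"travel": [-1, 0, 0], "yaw": 0}, {"travel": [-1, 0, 0], "yaw": 0}, {"travel": [-0.5, 0, 0], "yaw": 0}, {"travel": [0, -0.6, 0.5], "yaw": 0}, {"travel": [0, -0.8, 0.7], "yaw": 0}, {"travel": [0, -0.8, 0.7], "yaw": 0}, {"travel": [0, -0.8, 0.7], "yaw": 0}, {"travel": [0, -0.6, 0.5], "yaw": 0}, {"travel": [0, 0, 0], "yaw": 0}, {"travel": [0, 0, 0], "yaw": 0}, {"travel": [0, 0, 0], "yaw": 0}])

```text
time_s: 17.5
position: [0.5536, 0.2265, 0.1309]
tcp_rot: [0.427, -0.563, 0.428, 0.563]
contact_force: [-0.6, -0.8, -0.7]
gripper_width: 0.0337
```

```bash
python3 go.py .5572 .2333 .0286 1.843
```

```text
t 17.5 pos [0.5536 0.2265 0.1309] jawyaw 1.8427 downerr [-0.0013 -0.0008  0.    ] w 0.0337 F [-0.6 -0.8 -0.7] q [ 0.39  0.41 -0.02  1.14 -0.    0.12]
yaw units -0.0
shift units x(down),y,z [ 2.56 -0.14  0.14]
```

step_arm(motion=[{"travel": [0.6, -0.1, 0.14], "yaw": 0}, {"travel": [0.8, 0, 0], "yaw": 0}, {"travel": [0.6, 0, 0], "yaw": 0}, {"travel": [0.2, 0, 0], "yaw": 0}, {"travel": [0, 0, 0], "yaw": 0}, {"travel": [0, 0, 0], "yaw": 0}, {"travel": [0, 0, 0], "yaw": 0}])

```text
time_s: 18.2
position: [0.5577, 0.2339, 0.0448]
tcp_rot: [-0.428, 0.564, -0.427, -0.563]
contact_force: [0.4, 0.6, -1.7]
gripper_width: 0.0335
```

```bash
python3 go.py .5572 .2333 .0272 1.843
```

```text
t 18.2 pos [0.5577 0.2339 0.0448] jawyaw 1.8427 downerr [0.0022 0.0008 0.    ] w 0.0335 F [ 0.4  0.6 -1.7] q [ 0.4   0.49 -0.14  0.95 -0.    0.13]
yaw units -0.0
shift units x(down),y,z [ 0.44  0.02 -0.01]
```

step_arm(motion=[{"travel": [0.2, 0, 0], "yaw": 0}, {"travel": [0.12, 0, 0], "yaw": 0}, {"travel": [0.08, 0, 0], "yaw": 0}, {"travel": [0, 0, 0], "yaw": 0}, {"travel": [0, 0, 0], "yaw": 0}])

```text
time_s: 18.7
position: [0.5567, 0.2338, 0.0271]
tcp_rot: [0.427, -0.563, 0.428, 0.563]
contact_force: [-0.1, 0.1, -1.3]
gripper_width: 0.0339
```

```bash
python3 go.py .5572 .2333 .0266 1.843
```

```text
t 18.7 pos [0.5567 0.2338 0.0271] jawyaw 1.8431 downerr [-0.0003 -0.0003  0.    ] w 0.0339 F [-0.1  0.1 -1.3] q [ 0.4   0.5  -0.16  0.91 -0.    0.13]
yaw units 0.0
shift units x(down),y,z [ 0.01 -0.01 -0.01]
```

Next: nudge, touch down, release and lift clear towards the front, so both views are open.

step_arm(motion=[{"travel": [0.025, -0.01, -0.01], "yaw": 0}, {"travel": [0, 0, 0], "yaw": 0}, {"travel": [0, 0, 0], "yaw": 0}])

```text
time_s: 19.0
position: [0.5571, 0.2337, 0.0266]
tcp_rot: [0.428, -0.563, 0.427, 0.563]
contact_force: [-2.9, 0.4, 4.3]
gripper_width: 0.0338
```

step_arm(motion=[{"travel": [0, 0, 0], "yaw": 0}, {"travel": [0, 0, 0], "yaw": 0}, {"travel": [0, 0, 0], "yaw": 0}, {"travel": [0, 0, 0], "yaw": 0}], hand=1)

```text
time_s: 19.4
position: [0.5574, 0.2334, 0.0262]
tcp_rot: [-0.428, 0.563, -0.428, -0.563]
contact_force: [0.4, -0.9, 0.3]
gripper_width: 0.085
```

step_arm(motion=[{"travel": [-0.5, 0, 0], "yaw": 0}, {"travel": [-1, 0, 0], "yaw": 0}, {"travel": [-1, 0, 0], "yaw": 0}, {"travel": [-0.8, 0, 0], "yaw": 0}, {"travel": [0, 0, -0.9], "yaw": 0}, {"travel": [0, 0, -1], "yaw": 0}, {"travel": [0, 0, -1], "yaw": 0}, {"travel": [0, 0, -1], "yaw": 0}, {"travel": [0, 0, -1], "yaw": 0}, {"travel": [0, 0, -1], "yaw": 0}, {"travel": [0, 0, -1], "yaw": 0}, {"travel": [0, 0, -1], "yaw": 0}])

```text
time_s: 20.6
position: [0.6425, -0.0726, 0.1583]
tcp_rot: [-0.428, 0.563, -0.428, -0.563]
contact_force: [0.8, 0.4, 0.0]
gripper_width: 0.0856
```

```bash
python3 go.py .5496 -.2483 .15 1.2495; python3 - <<'E'
from h import *
import pickle
d={}
for n,c,s in (("scene",(300,130,420,210),6),("top",(170,140,270,270),4.5)):
    f=ctrl.grab_frame(n); d[n]=f; save(f,f"pics/{n}4.png",c,s)
    g=proj(f,[[.4714,.2092,.085],[.4714,.2092,.015],[.558,.2335,.06],[.558,.2335,.015]]); print(n,((g-[c[0],c[1]]+.5)*s-.5).round(1).tolist())
    if n=="top": save(f,"pics/topw4.png")
pickle.dump(d,open("f4.pkl","wb"))
E
```

```text
t 20.6 pos [ 0.6425 -0.0726  0.1583] jawyaw 1.843 downerr [ 0.0001 -0.0001  0.    ] w 0.0856 F [0.8 0.4 0. ] q [-0.11  0.48  0.16  1.25 -0.   -0.38]
yaw units 7.42
shift units x(down),y,z [ 0.21  0.82 -4.9 ]
scene [[208.7, 81.5], [205.7, 210.0], [402.8, 171.9], [395.4, 254.1]]
top [[219.5, 470.7], [259.0, 470.9], [186.9, 276.8], [213.7, 286.5]]
```

View pics/scene4.png

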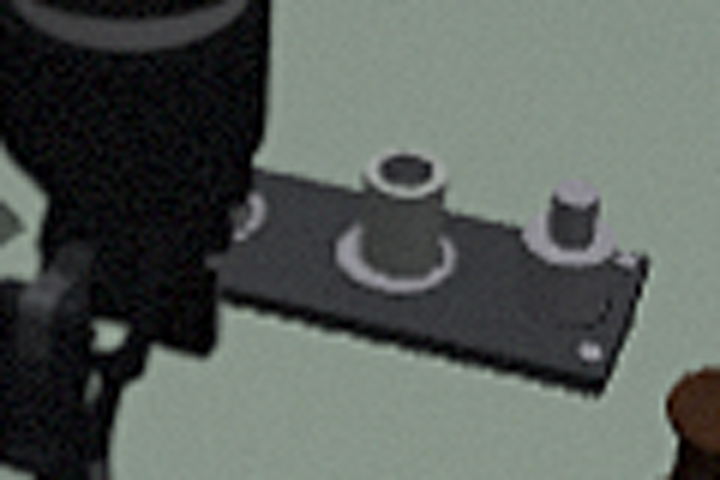

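View pics/top4.png

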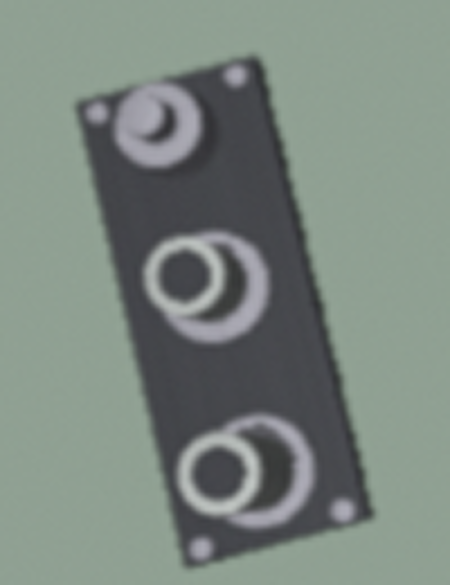

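step_arm(motion=[{"travel": [0, 0, 0], "yaw": 1}, {"travel": [0, 0, 0], "yaw": 1}, {"travel": [0, 0, 0], "yaw": 1}, {"travel": [0, 0, 0], "yaw": 1}, {"travel": [0, 0, 0], "yaw": 1}, {"travel": [0, 0, 0], "yaw": 1}, {"travel": [0, 0, 0], "yaw": 1}, {"travel": [0, 0, 0], "yaw": 0.42}, {"travel": [0, 0.17, -1], "yaw": 0}, {"travel": [0, 0.17, -1], "yaw": 0}, {"travel": [0, 0.17, -1], "yaw": 0}, {"travel": [0, 0.17, -1], "yaw": 0}])

```text
time_s: 21.9
position: [0.5651, -0.2145, 0.1583]
tcp_rot: [0.573, -0.414, 0.573, 0.414]
contact_force: [0.2, 0.2, -0.8]
gripper_width: 0.0852
```

step_arm(motion=[{"travel": [0, 0.14, -0.9], "yaw": 0}, {"travel": [0, 0, 0], "yaw": 0}, {"travel": [0, 0, 0], "yaw": 0}, {"travel": [0, 0, 0], "yaw": 0}])

```text
time_s: 22.3
position: [0.5496, -0.2456, 0.1583]
tcp_rot: [0.573, -0.414, 0.573, 0.414]
contact_force: [0.7, -0.0, -0.5]
gripper_width: 0.0853
```

```bash
python3 go.py .5498 -.2484 .007 1.2495
```

```text
t 22.3 pos [ 0.5496 -0.2456  0.1583] jawyaw 1.25 downerr [0.0001 0.0002 0.    ] w 0.0853 F [ 0.7 -0.  -0.5] q [-0.42  0.4   0.03  1.21  0.   -0.1 ]
yaw units 0.01
shift units x(down),y,z [ 3.78 -0.03 -0.07]
```

step_arm(motion=[{"travel": [0.7, -0.03, -0.07], "yaw": 0}, {"travel": [1, 0, 0], "yaw": 0}, {"travel": [1, 0, 0], "yaw": 0}, {"travel": [0.6, 0, 0], "yaw": 0}, {"travel": [0.3, 0, 0], "yaw": 0}, {"travel": [0, 0, 0], "yaw": 0}, {"travel": [0, 0, 0], "yaw": 0}, {"travel": [0, 0, 0], "yaw": 0}])

```text
time_s: 23.1
position: [0.5507, -0.2497, 0.016]
tcp_rot: [0.574, -0.414, 0.573, 0.413]
contact_force: [0.1, 0.4, -0.2]
gripper_width: 0.0852
```

```bash
python3 go.py .5498 -.2484 .008 1.2495;  python3 - <<'E'
from h import *
f=ctrl.grab_frame("scene"); save(f,"pics/scene5.png",(150,170,310,350),3.3)
E
```

```text
t 23.1 pos [ 0.5507 -0.2497  0.016 ] jawyaw 1.2498 downerr [ 0.0024 -0.0012  0.    ] w 0.0852 F [ 0.1  0.4 -0.2] q [-0.43  0.51 -0.17  0.88 -0.   -0.1 ]
yaw units 0.0
shift units x(down),y,z [0.2  0.03 0.02]
```

View pics/scene5.png

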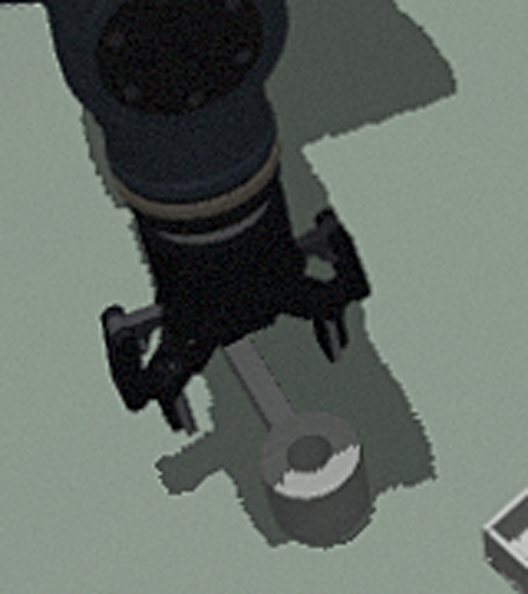

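The fingers straddle the inner arm (bar from about (235,345) to (285,410)) and are well clear of the hub. I'll go down the last few millimetres and close.

step_arm(motion=[{"travel": [0.1, 0, 0], "yaw": 0}, {"travel": [0.05, 0, 0], "yaw": 0}, {"travel": [0, 0, 0], "yaw": 0}, {"travel": [0, 0, 0], "yaw": 0}])

```text
time_s: 23.55
position: [0.5494, -0.2495, 0.0083]
tcp_rot: [0.574, -0.413, 0.574, 0.414]
contact_force: [-0.0, -0.0, -0.3]
gripper_width: 0.0857
```

```bash
python3 go.py .5498 -.2484 .008 1.2495
```

```text
t 23.55 pos [ 0.5494 -0.2495  0.0083] jawyaw 1.2493 downerr [-0.0002 -0.      0.    ] w 0.0857 F [-0.  -0.  -0.3] q [-0.43  0.52 -0.18  0.87 -0.   -0.1 ]
yaw units -0.0
shift units x(down),y,z [ 0.01 -0.    0.03]
```

step_arm(motion=[{"travel": [0, 0, 0.03], "yaw": 0}, {"travel": [0, 0, 0], "yaw": 0}, {"travel": [0, 0, 0], "yaw": 0}, {"travel": [0, 0, 0], "yaw": 0}, {"travel": [0, 0, 0], "yaw": 0}, {"travel": [0, 0, 0], "yaw": 0}, {"travel": [0, 0, 0], "yaw": 0}, {"travel": [0, 0, 0], "yaw": 0}, {"travel": [0, 0, 0], "yaw": 0}, {"travel": [0, 0, 0], "yaw": 0}, {"travel": [0, 0, 0], "yaw": 0}, {"travel": [0, 0, 0], "yaw": 0}], hand=-1)

```text
time_s: 24.75
position: [0.5499, -0.2485, 0.0085]
tcp_rot: [0.574, -0.414, 0.574, 0.413]
contact_force: [-2.3, -1.3, 4.5]
gripper_width: 0.0153
```

```bash
python3 go.py .5498 -.2484 .008 1.2495
```

```text
t 24.75 pos [ 0.5499 -0.2485  0.0085] jawyaw 1.2494 downerr [ 0.0001 -0.0003  0.    ] w 0.0153 F [-2.3 -1.3  4.5] q [-0.42  0.52 -0.18  0.87 -0.   -0.1 ]
yaw units -0.0
shift units x(down),y,z [0.01 0.   0.  ]
```

step_arm(motion=[{"travel": [-0.3, 0, 0], "yaw": 0}, {"travel": [-0.5, 0, 0], "yaw": 0}, {"travel": [-0.8, 0, 0], "yaw": 0}, {"travel": [-0.9, 0, 0], "yaw": 0}, {"travel": [-0.9, 0, 0], "yaw": 0}, {"travel": [-0.5, 0, 0], "yaw": 0}, {"travel": [0, 0, 0], "yaw": 0}, {"travel": [0, 0, 0], "yaw": 0}, {"travel": [0, 0, 0], "yaw": 0}])

```text
time_s: 25.65
position: [0.5488, -0.2478, 0.1623]
tcp_rot: [0.573, -0.413, 0.574, 0.415]
contact_force: [0.1, 0.4, -6.8]
gripper_width: 0.0147
```

```bash
python3 go.py .5600 .2335 .17 1.843;  python3 - <<'E'
from h import *
print(ctrl.read_state()["moment"])
import pickle
d={}
for n in("scene","top"):
    f=ctrl.grab_frame(n); d[n]=f
save(d["scene"],"pics/scene6.png",(150,120,330,350),2.6)
save(d["top"],"pics/top6.png",(370,120,530,310),3)
pickle.dump(d,open("f6.pkl","wb"))
E
```

```text
t 25.65 pos [ 0.5488 -0.2478  0.1623] jawyaw 1.2494 downerr [-0.0031  0.0014  0.    ] w 0.0147 F [ 0.1  0.4 -6.8] q [-0.42  0.4   0.05  1.22  0.   -0.1 ]
yaw units -7.42
shift units x(down),y,z [-0.2  -3.5  11.52]
[-0.02974706  0.01893157  0.00143292]
```

View pics/scene6.png

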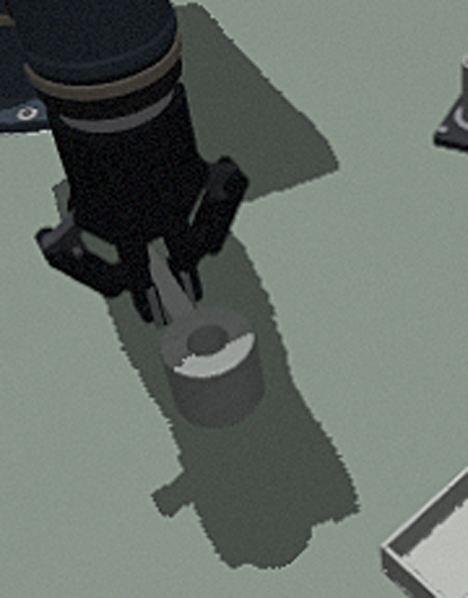

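View pics/top6.png

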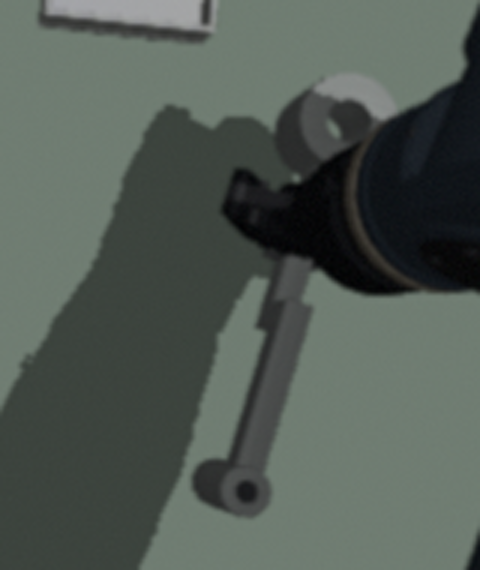

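```bash
python3 - <<'E'
from h import *
import pickle
d=pickle.load(open("f6.pkl","rb")); T,S=d["top"],d["scene"]
px=lambda p,x0,y0,s:(np.array(p,float)+.5)/s-.5+[x0,y0]
ut=px((349,122),370,120,3); ub=px((246,491),370,120,3); us=px((209,341),150,120,2.6)
dz=.1623-.0085
print(unproj(T,ut,.05+dz),unproj(S,us,.05+dz),unproj(T,ub,.066+dz))
# predicted
b=np.array([.5488,-.2478]); u=np.array([np.cos(1.2494+np.pi/2),np.sin(1.2494+np.pi/2)])
print(b-.071*u,b+.144*u)
# triangulate hub
best=min((np.linalg.norm(unproj(T,ut,z)-unproj(S,us,z)),z) for z in np.arange(.15,.26,.001)); print(best)
E
```

```text
[[ 0.61455298 -0.26900115  0.2038    ]] [[ 0.61811354 -0.27091256  0.2038    ]] [[ 0.41206471 -0.20192945  0.2198    ]]
[ 0.61616446 -0.27022831] [ 0.41217348 -0.2023116 ]
(np.float64(0.0009936817246275493), np.float64(0.20100000000000004))
```

step_arm(motion=[{"travel": [0, 0, 0], "yaw": -0.3}, {"travel": [0, 0, 0], "yaw": -0.6}, {"travel": [0, 0, 0], "yaw": -0.7}, {"travel": [0, 0, 0], "yaw": -0.7}, {"travel": [0, 0, 0], "yaw": -0.7}, {"travel": [0, 0, 0], "yaw": -0.7}, {"travel": [0, 0, 0], "yaw": -0.7}, {"travel": [0, 0, 0], "yaw": -0.7}, {"travel": [0, 0, 0], "yaw": -0.7}, {"travel": [0, 0, 0], "yaw": -0.7}, {"travel": [0, 0, 0], "yaw": -0.6}, {"travel": [0, 0, 0], "yaw": -0.32}])

```text
time_s: 26.95
position: [0.5496, -0.2483, 0.1638]
tcp_rot: [0.427, -0.563, 0.427, 0.564]
contact_force: [1.4, -1.0, -5.8]
gripper_width: 0.0151
```

step_arm(motion=[{"travel": [0, -0.09, 0.3], "yaw": 0}, {"travel": [0, -0.18, 0.6], "yaw": 0}, {"travel": [0, -0.27, 0.9], "yaw": 0}, {"travel": [0, -0.29, 0.95], "yaw": 0}, {"travel": [0, -0.29, 0.95], "yaw": 0}, {"travel": [0, -0.29, 0.95], "yaw": 0}, {"travel": [0, -0.29, 0.95], "yaw": 0}, {"travel": [0, -0.29, 0.95], "yaw": 0}, {"travel": [0, -0.29, 0.95], "yaw": 0}, {"travel": [0, -0.29, 0.95], "yaw": 0}, {"travel": [0, -0.27, 0.9], "yaw": 0}, {"travel": [0, -0.18, 0.6], "yaw": 0}])

```text
time_s: 28.15
position: [0.5585, 0.1706, 0.1642]
tcp_rot: [0.427, -0.563, 0.427, 0.564]
contact_force: [0.5, -0.5, -5.7]
gripper_width: 0.0152
```

```bash
python3 go.py .5616 .2343 .16 1.843
```

```text
t 28.15 pos [0.5585 0.1706 0.1642] jawyaw 1.8443 downerr [-0.0002  0.0007  0.    ] w 0.0152 F [ 0.5 -0.5 -5.7] q [ 0.3   0.37 -0.    1.2   0.    0.02]
yaw units 0.02
shift units x(down),y,z [ 0.11 -0.5   1.51]
```

step_arm(motion=[{"travel": [0, -0.16, 0.5], "yaw": 0}, {"travel": [0, -0.15, 0.4], "yaw": 0}, {"travel": [0, -0.08, 0.25], "yaw": 0}, {"travel": [0, 0, 0.1], "yaw": 0}, {"travel": [0, 0, 0], "yaw": 0}, {"travel": [0, 0, 0], "yaw": 0}, {"travel": [0, 0, 0], "yaw": 0}, {"travel": [0, 0, 0], "yaw": 0}])

```text
time_s: 28.95
position: [0.5609, 0.2191, 0.1644]
tcp_rot: [-0.428, 0.563, -0.428, -0.563]
contact_force: [0.2, 0.7, -6.4]
gripper_width: 0.0151
```

```bash
python3 go.py .5616 .2343 .107 1.843
```

```text
t 28.95 pos [0.5609 0.2191 0.1644] jawyaw 1.8421 downerr [ 0.     -0.0002  0.    ] w 0.0151 F [ 0.2  0.7 -6.4] q [ 0.37  0.4   0.05  1.22 -0.    0.1 ]
yaw units -0.01
shift units x(down),y,z [ 1.43 -0.12  0.36]
```

step_arm(motion=[{"travel": [0, -0.06, 0.18], "yaw": 0}, {"travel": [0, -0.06, 0.18], "yaw": 0}, {"travel": [0, 0, 0], "yaw": 0}, {"travel": [0, 0, 0], "yaw": 0}, {"travel": [0.3, 0, 0], "yaw": 0}, {"travel": [0.4, 0, 0], "yaw": 0}, {"travel": [0.4, 0, 0], "yaw": 0}, {"travel": [0.25, 0, 0], "yaw": 0}, {"travel": [0, 0, 0], "yaw": 0}, {"travel": [0, 0, 0], "yaw": 0}, {"travel": [0, 0, 0], "yaw": 0}, {"travel": [0, 0, 0], "yaw": 0}])

```text
time_s: 30.15
position: [0.562, 0.2352, 0.1111]
tcp_rot: [-0.428, 0.563, -0.427, -0.563]
contact_force: [-0.2, -0.2, -5.1]
gripper_width: 0.0152
```

```bash
python3 go.py .5616 .2343 .108 1.843; python3 - <<'E'
from h import *
import pickle
d={}
for n in("scene","top"):
    f=ctrl.grab_frame(n); d[n]=f
save(d["scene"],"pics/scene7.png",(290,90,440,210),5)
save(d["top"],"pics/top7.png",(150,110,290,290),3.3)
pickle.dump(d,open("f7.pkl","wb"))
E
```

```text
t 30.15 pos [0.562  0.2352 0.1111] jawyaw 1.843 downerr [0.0012 0.0004 0.    ] w 0.0152 F [-0.2 -0.2 -5.1] q [ 0.4   0.44 -0.03  1.1  -0.    0.12]
yaw units -0.0
shift units x(down),y,z [ 0.08  0.02 -0.02]
```

View pics/scene7.png

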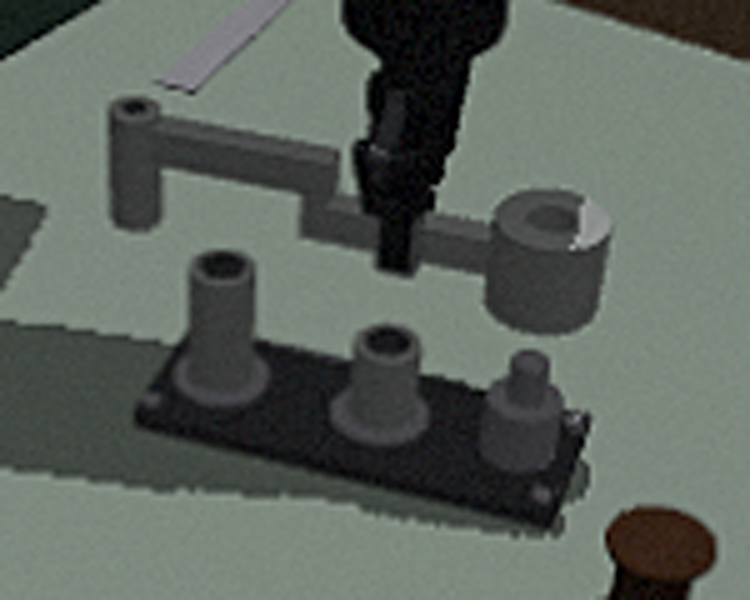

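View pics/top7.png

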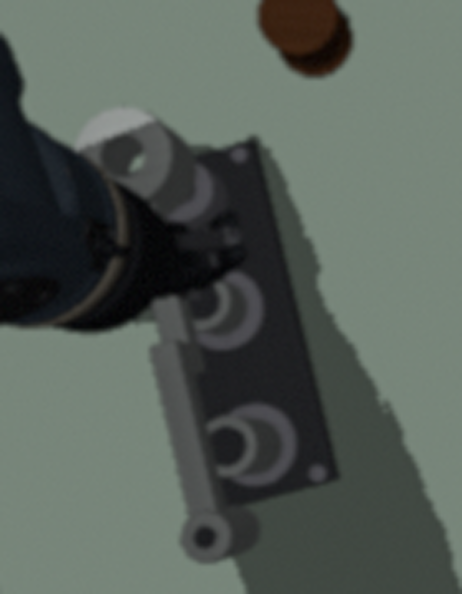

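```bash
python3 - <<'E'
from h import *
import pickle
d=pickle.load(open("f7.pkl","rb")); T,S=d["top"],d["scene"]
px=lambda p,x0,y0,s:(np.array(p,float)+.5)/s-.5+[x0,y0]
tt=lambda p:px(p,150,110,3.3); ss=lambda p:px(p,290,90,5)
h=.1111-.0085
for n,f,p,z in [("hub T",T,tt((126,157)),h+.05),("hub S",S,ss((550,219)),h+.05),("boss T",T,tt((206,536)),h+.066),("boss S",S,ss((134,109)),h+.066),("pin S",S,ss((531,362)),.07),("tall S",S,ss((222,266)),.085),("short S",S,ss((387,340)),.06)]:
    print(n,unproj(f,p,z)[0].round(4))
def tr(P): return P
u=np.array([-.963,-.270]); b=np.array([.562,.2352]); print("pred hub",b-.071*u,"boss",b+.144*u)
# overlay hub outline for TCP-predicted pose in both
for n,f in d.items():
    im=cv2.cvtColor(f["color"],cv2.COLOR_RGB2BGR); big=cv2.resize(im,None,fx=5,fy=5,interpolation=cv2.INTER_CUBIC)
    a=np.linspace(0,2*np.pi,80)
    hb=b-.071*u; bs=b+.144*u
    for c,r,z,col in [(hb,.028,h+.05,(0,255,0)),(hb,.028,h,(0,255,0)),(bs,.014,h+.066,(0,255,0)),(bs,.014,h,(0,255,0)),((.6302,.2537),.010,.07,(0,0,255)),((.6302,.2537),.020,.046,(0,0,255)),((.4714,.2092),.018,.085,(255,255,0)),((.558,.2335),.018,.06,(255,255,0)),((.4714,.2092),.026,.015,(255,0,255)),((.558,.2335),.026,.015,(255,0,255))]:
        P=np.c_[c[0]+r*np.cos(a),c[1]+r*np.sin(a),np.full(80,z)]
        q=((proj(f,P)+.5)*5-.5).round().astype(np.int32); cv2.polylines(big,[q[:,None]],True,col,1)
    x0,y0=(290,90) if n=="scene" else (155,125)
    cv2.imwrite(f"pics/ov7_{n}.png",big[y0*5:y0*5+(600 if n=="scene" else 0) or None,x0*5:x0*5+750] if n=="scene" else cv2.resize(big[y0*5:y0*5+800,x0*5:x0*5+650],None,fx=.75,fy=.75,interpolation=cv2.INTER_AREA))
E
```

```text
hub T [0.6289 0.2525 0.1526]
hub S [0.6298 0.2541 0.1526]
boss T [0.4234 0.1963 0.1686]
boss S [0.4231 0.1961 0.1686]
pin S [0.632  0.2519 0.07  ]
tall S [0.4696 0.21   0.085 ]
short S [0.5571 0.2364 0.06  ]
pred hub [0.630373 0.25437 ] boss [0.423328 0.19632 ]
```

View pics/ov7_scene.png

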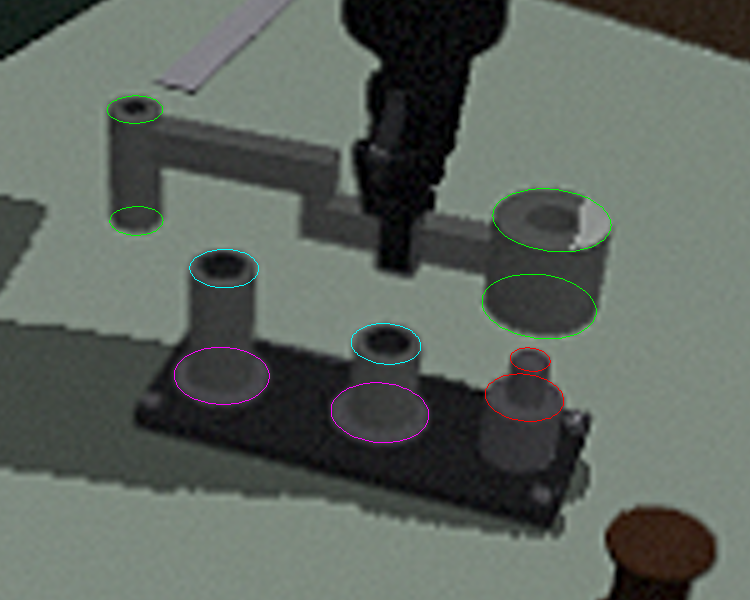

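View pics/ov7_top.png

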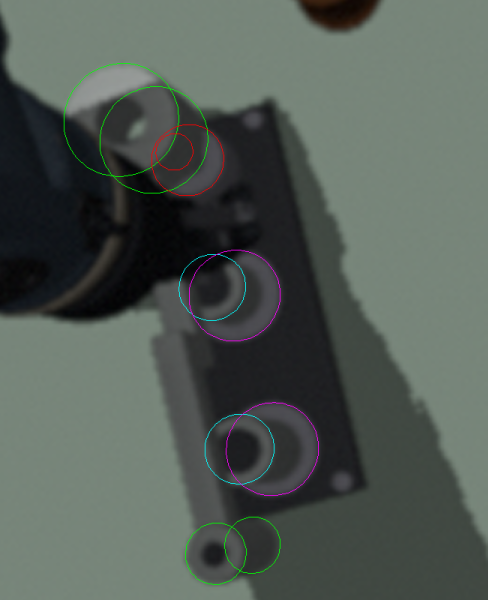

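step_arm(motion=[{"travel": [0, 0, 0], "yaw": 0}, {"travel": [0, 0, 0], "yaw": 0}, {"travel": [0, 0, 0], "yaw": 0}, {"travel": [0, 0, 0], "yaw": 0}, {"travel": [0, 0, 0], "yaw": 0}, {"travel": [0, 0, 0], "yaw": 0}])

```text
time_s: 30.85
position: [0.5615, 0.235, 0.1103]
tcp_rot: [-0.427, 0.563, -0.428, -0.563]
contact_force: [0.4, 0.7, -5.9]
gripper_width: 0.0147
```

```bash
python3 go.py .5616 .2343 .108 1.843
```

```text
t 30.85 pos [0.5615 0.235  0.1103] jawyaw 1.843 downerr [-0.0001 -0.0001  0.    ] w 0.0147 F [ 0.4  0.7 -5.9] q [ 0.4   0.44 -0.03  1.1  -0.    0.12]
yaw units -0.0
shift units x(down),y,z [ 0.06  0.   -0.02]
```

```bash
python3 -c "
from bench import ctrl
print(ctrl.job_done())"
```

```text
the job is handed in; nothing more can be done
None
```

I swapped the pillars, picked the lever up at its balance point, and handed the job in at about 31 s of the 72 s, still holding the lever over the fixture. No verdict came back.

- **Pillars:** I parked the short one on the bench, moved the tall one to the outer pad, then put the short one on the inner pad. In the pictures both stand upright, within about 1 to 1.5 mm of the pad centres. The tall one sits slightly outward; I left it there. The scene camera's last reading put the short one nearer 3 mm off, though its outline overlay fitted closely.
- **Lever:** It is still and level, with the hub about 32 mm above the pin tip. The hub measured within about 1 mm of the pin's axis on average. The arm points out along the fixture over both pillars.
- **Disagreements between checks:** The two cameras differed by up to about 2 mm on some points, which matches their stated calibration.
- **Forces and bystanders:** The largest force I read was about 18 N, while setting the short pillar on the bench. I kept the jar, spool and tray clear of the arm throughout, but did not measure their positions again at the end.

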